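# Hold the amber reference cell in the light gauge

## Task

The light gauge is about to be calibrated. Pull the amber glass reference cell straight up out of the spring catches of its clip rail, gripping it only by its two narrow frosted faces: its broad polished faces must touch nothing, and the other cells and the things lying around stay where they are. Carry it over to the gauge without bumping the gauge, and hold it upright in the open gap between the two heads, squarely across the light path so that the light goes through the middle of both polished faces; finish still holding it there in the air.

Things in the scene. Friction and masses are not known exactly. Their poses are not given: they have to be found in the camera images.
- amber_cell: Amber glass cell, 56 mm tall, 30 to 62 g. Black foot 24 (x) x 16 (y) x 14 mm with a groove in each narrow end; above it glass 22 (x) x 14 (y) x 42 mm. Grip the two narrow white frosted faces (ends of x, 22 mm apart, 14 mm wide); the two broad transparent polished faces (ends of y) must touch nothing. Origin: centre of underside, z up. A 25 N grip does not slip.
- amber_cell_window (a point): Centre of the amber cell's glass, 35 mm above the middle of its underside; the light has to pass here along the cell's y axis. The polished faces lie 7 mm to either side along y.
- amber_cell_face_a: The amber cell's polished face on its -y side, 16 mm wide and 41 mm tall between the edges of the frosted plates. Origin: 2 mm under the middle of the face; axes as the cell's.
- amber_cell_face_b: The amber cell's polished face on its +y side, as face_a.
- clear_cell: The colourless glass reference cell, same shape as the amber one, standing in another pocket of the rail; it stays there.
- green_cell: The dark green glass reference cell, same shape, standing in another pocket of the rail; it stays there.
- clip_rail: Aluminium rail, fixed, 42 (x) x 124 (y) x 20 mm plus 5 mm high end lugs (158 mm over all). Three pockets 44 mm apart along y, floor 6 mm up; each cell stands 14 mm deep, foot flush with the rail's top, its x along the rail's x. Two sprung plungers snap into each foot: 7 to 10 N straight up frees it within 4 mm. Which cell is where varies. Origin: centre of underside, z up.
- gauge: Light gauge, fixed: dark grey base 84 (x) x 160 (y) x 14 mm; on posts two black round heads, 33 mm diameter, facing each other along y over a 72 mm open gap: lit lamp at +y, dark sensor at -y. Top 92 mm above the bench. Display on the base's front edge (-x), up to 27 mm high; no seat for a cell. Origin: centre of underside, z up.
- light_path (a point): Middle of the light path: on the common axis of the two heads, 75 mm above the bench, midway between the lenses (36 mm to each). Axes as the gauge's: the light travels along y.
- cutters: Side cutters with red handles, 55 by 110 by 10 mm, lying on the bench on the robot's side of the rail. Leave alone. Origin: centre of the underside.
- tweezers: Black tweezers, 15 by 120 by 9 mm, lying on the bench beyond the gauge and the rail. Leave alone. Origin: centre of the underside.
- white_cap: White moulded plastic cap, 46 by 46 by 43 mm, standing on the bench beyond the rail. Leave alone. Origin: centre of the underside.

How it is judged:
On the way:
1. the amber cell is out of the rail's catches, its foot at least 10 mm above the rail's top, upright and held by the fingers (z of amber_cell in the frame of clip_rail above 0.03 m and contact force between amber_cell and the fingers above 1 N and contact force between amber_cell and clip_rail below 0.2 N and angle between amber_cell's own z axis and vertical below 0.3 rad), for 0.2 s.
At the end, for the whole second after the job is handed in: Amber cell held still in the air: glass centre within 5 mm sideways and 8 mm in height of the light axis, 15 mm of midway between the heads; square to the light and upright within 8 deg; not touching the gauge. Other cells moved under 6 mm, cutters, tweezers and cap under 15 mm (x of amber_cell_window in the frame of light_path between -0.005 and 0.005 m and y of amber_cell_window in the frame of light_path between -0.015 and 0.015 m and z of amber_cell_window in the frame of light_path between -0.008 and 0.008 m and angle between the y axis of amber_cell and the y axis of gauge, either way round below 0.14 rad and angle between amber_cell's own z axis and vertical below 0.14 rad and contact force between amber_cell and the fingers above 1 N and contact force between amber_cell and gauge below 0.1 N and linear speed of amber_cell below 0.02 m/s and distance of each of clear_cell, green_cell from where it was at the start of the episode below 0.006 m and distance of each of cutters, tweezers, white_cap from where it was at the start of the episode below 0.015 m); the arm keeps its last pose, push and grip.
It fails at once if a polished face of the amber cell touches anything (fingers, rail, gauge, bench) (contact force between any of amber_cell_face_a, amber_cell_face_b and anything else above 0.3 N).
It fails at once if the gauge is bumped with more than 3 N (contact force between gauge and anything else above 3 N).
It fails at once if the clear or the green cell is moved more than 6 mm (distance of any of clear_cell, green_cell from where it was at the start of the episode above 0.006 m).
It fails at once if the cutters, the tweezers or the white cap are moved more than 15 mm (distance of any of cutters, tweezers, white_cap from where it was at the start of the episode above 0.015 m).
It also fails if it takes over 38 s, if anything falls off the work surface, if the arm or the gripper's body presses on something with over 40 N, if the wrist force passes 120 N, or if a joint passes its speed limit or range.

## Robot

A 6-joint arm with a two-finger parallel gripper is mounted at the origin on a cart in front of the work surface, level with it; the furniture and walls round the work are solid. World frame = base frame: x ahead of the robot, y to its left, z up, the work surface at z = 0. Lengths are in m, angles in rad, forces in N, time in s.
With the tool pointing down it reaches from about 0.3 to 0.775 m from the base axis. Payload 14.6 kg.
Tool frame: the origin (TCP) lies between the finger pads; the fingertips stand ctrl.tip_extent ahead of it and the grasp point (between the pads) lies 3 mm ahead of it (ctrl.tip_extent is the distance from the TCP to the fingertips, in m); z points along the fingers, y is the line along which they close (so a half turn about z gives the same grasp; the last joint's range is limited). The gripper opens to 94 mm and grips with 3 to 60 N. Pads are 16 mm wide; open, the fingers measure 119 mm over their backs; the gripper's body (75 mm by 177 mm) begins 78 mm behind the grasp point.
Start: joints at [-1.309, 0.3, 1.521, -0, 1.321, -0.067], TCP at [0.178, -0.521, 0.227] pointing down, gripper open.
Joint ranges: [-3.03, 3.03], [-0.79, 2.21], [0.23, 2.52], [-1.04, 4.18], [0, 3.07], [-2.55, 2.55]. Speed limits (rad/s): [2.22, 2.22, 2.57, 3.14, 3.14, 3.14].

## Interface

Orientations are given as [roll, pitch, yaw] about the fixed x, y, z axes, in that order (R = Rz(yaw) Ry(pitch) Rx(roll)).
In Python, from station import ctrl, eyes, hand_in gives the robot as it stands (ctrl), with the cameras (eyes) and the job as plain functions.
- The arm moves only by the shell command python3 shift.py 'ROWS' [OPENING] [FORCE]. ROWS is a JSON list of rows, 1 to 10 of them, each of 6 numbers: dx, dy, dz in m, then a rotation vector rx, ry, rz in rad; each row shifts and turns the commanded pose from where the row before left it, along the tool's axes as they then stand; what a row does not reach is not made up. A row lasts 1/10 s, in which the tool goes at most 0.05 m and 0.15 rad, less where a joint would pass 70% of its speed; a pose out of reach is approached as far as the arm can. OPENING is the finger opening in m, set as the command begins (- or left out keeps the last). The fingers move at their own pace and stop on an object; FORCE is the grip in N (left out, the last holds). Time passes only in rows, so rows that do not move let the fingers close. It prints the time, the measured TCP pose, the force, the opening and the grip force at its end. Input that does not fit is refused with a message, and nothing moves.
- ctrl.get_obs(): the state, without advancing time (a new reading comes with each control period).
- eyes.camera(name): name is "scene" or "side" or "wrist"; returns a dict with "pixels" (400x640x3 uint8, blue, green, red), "fx", "fy", "cx", "cy" (pixels), "extrinsics" (4x4, takes a point from camera to world coordinates). Camera axes: x right, y up, looking along -z (the intrinsics and any distortion apply to the point x, -y, -z); pixel columns grow to the right and rows downward; lengths in m; the calibration is good to about 2 mm. A picture is of the moment at which its call begins. There is no depth.
- hand_in(): hands the job in; it is judged then, once.
The state is a dict: "time_s": time; "qpos": joint angles; "joint_vel": joint speeds; "tau": joint torques, N m; "ee_pos": TCP position; "eef_rot": TCP orientation; "force": force on the tool from outside, world axes, zero at the start; "moment": the same for the moment, N m; "grip_width": finger opening in m; "grip_force": force on a finger pad.
Only numpy, scipy, OpenCV 4.12 (cv2) and the standard library are available. Lean on these libraries where they do the work, as an engineer would, in place of code of your own. Each camera call takes 0.05 s, during which the arm holds its last target. There are 200 camera calls.

## Working session

There is one attempt and no reset: what is moved stays moved. The work goes in short steps, Python scripts to look and compute and a shell command to move; the robot and the scene stay as the last step left them, time stands still between calls to the robot, and variables do not carry over. Pictures are saved under pics/ and viewed, at most 11 in all, crops included, and the job is handed in when it is done.

```bash
ls; mkdir -p pics
python3 - <<'E'
from station import ctrl, eyes, hand_in
import cv2,json,numpy as np
for n in("scene","side"):
    c=eyes.camera(n);cv2.imwrite(f"pics/{n}0.png",c["pixels"]);print(n,c["fx"],c["fy"],c["cx"],c["cy"],np.round(c["extrinsics"],4).tolist(),[k for k in c])
print(ctrl.get_obs(),ctrl.tip_extent)
E
```

```text
pics
shift.py
station.py
scene 373.9334069979178 373.9334069979178 323.38476446108837 205.2251868317597 [[-0.7539, 0.3457, -0.5587, 0.0569], [-0.657, -0.3949, 0.6422, 0.7429], [0.0014, 0.8512, 0.5248, 0.5275], [0.0, 0.0, 0.0, 1.0]] ['pixels', 'fx', 'fy', 'cx', 'cy', 'extrinsics']
side 392.7329763528029 392.7329763528029 312.96894898296256 201.87731318012018 [[0.9997, 0.0107, -0.0227, 0.5238], [-0.0251, 0.4175, -0.9084, -0.5446], [-0.0003, 0.9086, 0.4176, 0.4409], [0.0, 0.0, 0.0, 1.0]] ['pixels', 'fx', 'fy', 'cx', 'cy', 'extrinsics']
{'time_s': 0.1, 'qpos': array([-1.30860637e+00,  3.00412442e-01,  1.52152607e+00, -1.51416806e-06,
        1.32070324e+00, -6.65999908e-02]), 'joint_vel': array([-0.00052031, -0.00035862, -0.00059786,  0.00106917,  0.0006771 ,
        0.00027057]), 'tau': array([ 3.01022170e-03, -5.32645476e+01, -3.53283727e+01,  7.10361474e-02,
        2.34803266e-02, -8.75016326e-05]), 'ee_pos': array([ 0.17753444, -0.52032963,  0.22694177]), 'eef_rot': array([-3.14054579e+00, -6.83546000e-05,  3.28790287e-01]), 'force': array([-0.11457631,  0.51718333,  0.01289117]), 'moment': array([-0.00108757, -0.028044  ,  0.02727622]), 'grip_force': 0.0, 'grip_width': 0.09363758247074182} 0.022
```

View pics/scene0.png

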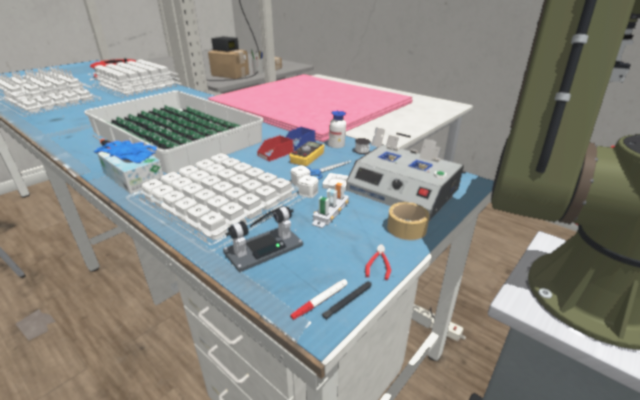

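View pics/side0.png

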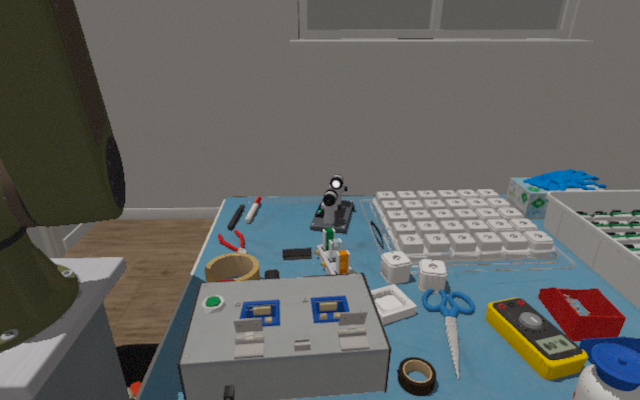

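The scene view shows the rail near (330,208) with the amber cell near (340,188) and the gauge near (263,240). In the side view, amber is at about (344,262), green at (328,238), and the gauge heads are at (330,200) and (337,184). I'll zoom in on crops of both.

```bash
cat > h.py <<'E'
import numpy as np,cv2
def ray(c,u,v):
    E=np.array(c["extrinsics"]);d=np.array([(u-c["cx"])/c["fx"],-(v-c["cy"])/c["fy"],-1.]);return E[:3,3],E[:3,:3]@d
def plane(c,u,v,z):
    o,d=ray(c,u,v);return o+d*(z-o[2])/d[2]
def tri(c1,p1,c2,p2):
    o1,d1=ray(c1,*p1);o2,d2=ray(c2,*p2)
    s=np.linalg.lstsq(np.c_[d1,-d2],o2-o1,rcond=None)[0];a=o1+d1*s[0];b=o2+d2*s[1];return (a+b)/2,np.linalg.norm(a-b)
def proj(c,P):
    E=np.array(c["extrinsics"]);p=E[:3,:3].T@(np.array(P)-E[:3,3]);return c["cx"]-c["fx"]*p[0]/p[2],c["cy"]+c["fy"]*p[1]/p[2]
E
python3 - <<'E'
from station import ctrl, eyes, hand_in
from h import *
S=eyes.camera("scene");D=eyes.camera("side")
print(tri(S,(340,188),D,(344,262)),tri(S,(323,205),D,(328,238)))
print(tri(S,(238,228),D,(337,184)),tri(S,(283,214),D,(330,200)))
a=cv2.resize(S["pixels"][165:285,210:370],None,fx=5,fy=5,interpolation=cv2.INTER_CUBIC)
b=cv2.resize(D["pixels"][165:285,270:430],None,fx=5,fy=5,interpolation=cv2.INTER_CUBIC)
cv2.imwrite("pics/cs.png",a);cv2.imwrite("pics/cd.png",b)
E
```

```text
(array([0.59536499, 0.05632275, 0.04401068]), np.float64(0.0004930616674333813)) (array([0.57296404, 0.14917754, 0.04193322]), np.float64(0.0032525611763700763))
(array([0.61078599, 0.37428983, 0.07121212]), np.float64(0.009622255731377927)) (array([0.58433763, 0.27245135, 0.07072178]), np.float64(0.003117871397819104))
```

View pics/cs.png

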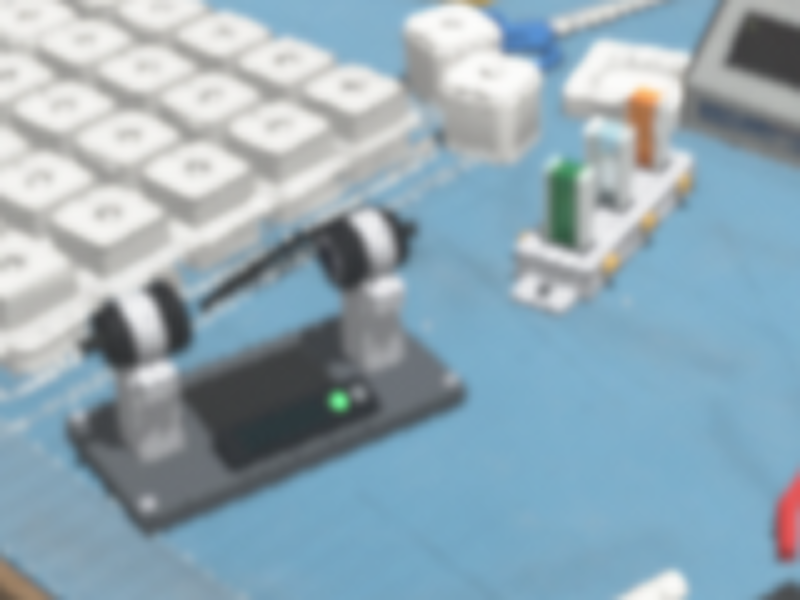

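View pics/cd.png

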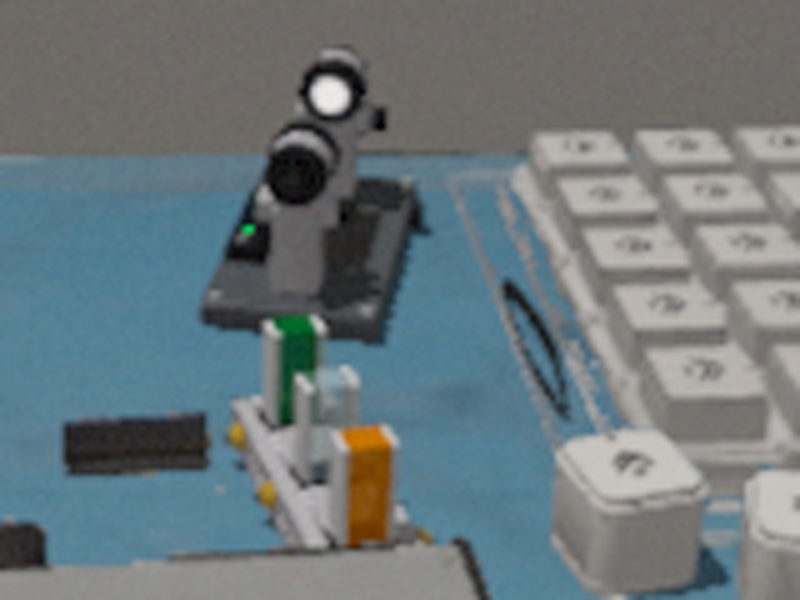

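The crops show amber in the end pocket nearest the grey device, clear in the middle and green nearest the gauge. The gauge sits beyond, turned the opposite way to the rail. Next I'll arc the arm over so the wrist camera sees the rail.

```bash
python3 shift.py '[[0.049,0,0,0,0,-0.09],[0.049,0,0,0,0,-0.09],[0.049,0,0,0,0,-0.09],[0.049,0,0,0,0,-0.09],[0.049,0,0,0,0,-0.09],[0.049,0,0,0,0,-0.09],[0.049,0,0,0,0,-0.09],[0.049,0,0,0,0,-0.09]]' && python3 shift.py '[[0.049,0,0,0,0,-0.09],[0.049,0,0,0,0,-0.09],[0.049,0,0,0,0,-0.09],[0.049,0,0,0,0,-0.09],[0.049,0,0,0,0,-0.09],[0.049,0,0,0,0,-0.09],[0.049,0,0,0,0,-0.09],[0,0,0,0,0,0],[0,0,0,0,0,0]]'
python3 - <<'E'
from station import ctrl, eyes, hand_in
from h import *
W=eyes.camera("wrist");cv2.imwrite("pics/w1.png",W["pixels"]);print(np.round(W["extrinsics"],3).tolist(),W["fx"],W["cx"],W["cy"])
E
```

```text
time_s: 1.0
ee_pos: [0.4856, -0.2886, 0.2272]
eef_rot: [-3.141, -0.0, 1.052]
force: [-0.5, -1.2, 0.1]
grip_width: 0.0941
grip_force: 0.0
time_s: 1.9
ee_pos: [0.5685, 0.0373, 0.2273]
eef_rot: [-3.141, 0.0, 1.68]
force: [0.5, -0.4, -0.1]
grip_width: 0.0936
grip_force: 0.0
[[0.994, -0.106, -0.029, 0.561], [0.109, 0.959, 0.263, 0.112], [-0.0, -0.265, 0.964, 0.383], [0.0, 0.0, 0.0, 1.0]] 307.72104230391045 317.76712270810003 198.8279885864533
```

View pics/w1.png

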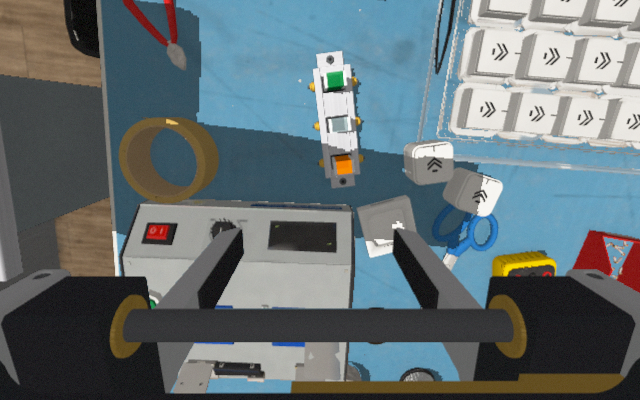

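The wrist view shows the rail from (330,55) to (345,185), with green at (335,80), clear at (340,125) and amber at (343,165). The plungers are gold dots and the device's near edge is at row ~207. Next I'll measure the rail by colour masks, then move over the gauge.

```bash
python3 - <<'E'
from station import ctrl, eyes, hand_in
from h import *
import pickle
W=eyes.camera("wrist");S=eyes.camera("scene");D=eyes.camera("side")
pickle.dump((W,S,D),open("v1.pkl","wb"))
h=cv2.cvtColor(W["pixels"],cv2.COLOR_BGR2HSV)[40:200,280:400]
cv2.imwrite("pics/w1c.png",cv2.resize(W["pixels"][40:200,280:400],None,fx=3.75,fy=3.75,interpolation=cv2.INTER_CUBIC))
for n,lo,hi in(("orange",(5,150,80),(22,255,255)),("green",(50,120,40),(80,255,255)),("gold",(18,120,90),(32,255,255))):
    m=cv2.inRange(h,lo,hi);k,_,st,ce=cv2.connectedComponentsWithStats(m)
    for i in range(1,k):
        if st[i,4]>6: print(n,st[i].tolist(),(ce[i]+[280,40]).round(1))
print("dev corner",tri(W,(355,207),D,(378,278)))
E
python3 shift.py '[[0.045,0,0,0,0,0],[0.045,0,0,0,0,0],[0.045,0,0,0,0,0],[0.045,0,0,0,0,0],[0.045,0,0,0,0,0],[0,0,0,0,0,0],[0,0,0,0,0,0]]'
python3 - <<'E'
from station import ctrl, eyes, hand_in
from h import *
import pickle
W=eyes.camera("wrist");S=eyes.camera("scene");D=eyes.camera("side")
pickle.dump((W,S,D),open("v2.pkl","wb"));cv2.imwrite("pics/w2.png",W["pixels"]);print(W["extrinsics"][:3,3])
E
```

```text
orange [72, 36, 4, 9, 24] [353.5  79.6]
orange [30, 42, 5, 8, 21] [311.7  85.9]
orange [76, 76, 4, 8, 26] [357.3 119.5]
orange [35, 82, 4, 3, 8] [316.5 122.8]
orange [35, 86, 4, 3, 8] [316.8 126.9]
orange [55, 114, 17, 20, 270] [343.3 163.4]
orange [79, 114, 4, 7, 21] [360.6 156.9]
orange [39, 119, 5, 7, 24] [321.1 162. ]
green [47, 30, 17, 20, 263] [334.7  79.4]
gold [72, 36, 5, 9, 30] [353.6  79.6]
gold [29, 41, 6, 9, 34] [311.8  85.5]
gold [76, 76, 4, 8, 30] [357.4 119.5]
gold [34, 81, 6, 8, 31] [316.6 124.7]
gold [79, 114, 4, 7, 24] [360.5 156.8]
gold [39, 118, 5, 8, 29] [321.1 161.9]
dev corner (array([0.63223332, 0.00947723, 0.03939487]), np.float64(0.03372713323312862))
time_s: 2.8
ee_pos: [0.5445, 0.26, 0.2272]
eef_rot: [-3.141, 0.0, 1.679]
force: [0.4, -0.8, -0.1]
grip_width: 0.0941
grip_force: 0.0
[0.53680743 0.33467295 0.38333801]
```

View pics/w1c.png

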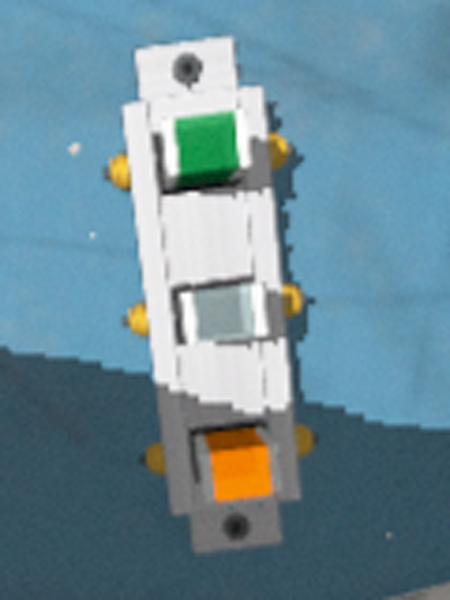

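View pics/w2.png

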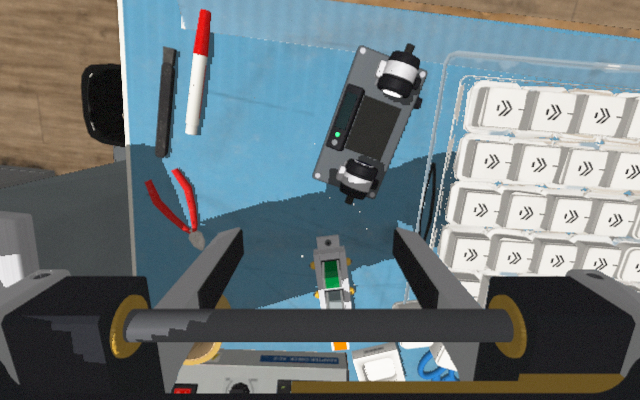

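The crop gives lug screws at crop (187,68) and (235,527). The w2 view shows the gauge base running from about (362,47) to (373,200), with the lamp head at (400,75) and the sensor head at (358,178). The cutters and tweezers are clear of the route. I'll compute the rail pose and zoom in on the gauge.

Run:
```python
from h import *
import pickle
W,S,D=pickle.load(open("v1.pkl","rb"))
f=lambda U,V:((U+.5)/3.75-.5+280,(V+.5)/3.75-.5+40)
a=plane(W,*f(187,68),.0055);b=plane(W,*f(235,527),.0055)
print("lugs",a,b,np.linalg.norm(a-b),"ctr",(a+b)/2,"yaw",np.arctan2(-(a-b)[0],(a-b)[1]))
for l,r in(((311.8,85.5),(353.6,79.6)),((316.6,124.7),(357.4,119.5)),((321.1,161.9),(360.5,156.8))):
    p,q=plane(W,*l,.013),plane(W,*r,.013);print((p+q)/2,np.linalg.norm(p-q),np.arctan2((q-p)[1],(q-p)[0]))
# rail top corners & amber top from crop
for n,z,c in(("railtop",.02,[(124,104),(263,86),(299,497),(173,514)]),("ambertop",.062,[(195,437),(270,428)])):
    print(n,[plane(W,*f(*k),z)[:2].round(4).tolist() for k in c])
W,S,D=pickle.load(open("v2.pkl","rb"))
cv2.imwrite("pics/w2c.png",cv2.resize(W["pixels"][35:210,295:445],None,fx=3.4,fy=3.4,interpolation=cv2.INTER_CUBIC))
```

```text
lugs [0.56733077 0.17377445 0.0055    ] [0.59987692 0.03521352 0.0055    ] 0.14233194813374042 ctr [0.58360384 0.10449399 0.0055    ] yaw 0.23070481136838328
[0.57378148 0.14725818 0.013     ] 0.0476174223766417 0.23974387841646774
[0.58400366 0.10468981 0.013     ] 0.04794200733940965 0.23104149774728214
[0.59396372 0.06191031 0.013     ] 0.04779352801805343 0.2370320628363508
railtop [[0.5499, 0.1598], [0.5897, 0.1689], [0.6174, 0.05], [0.5781, 0.0402]]
ambertop [[0.5797, 0.0707], [0.6001, 0.0754]]
```

View pics/w2c.png

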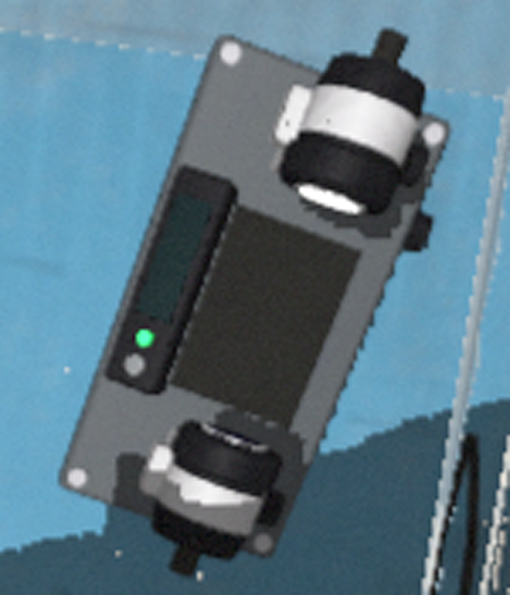

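The gauge crop shows base screws at (231,53), (433,132), (77,478) and (262,543). The lamp head's end nub is at (390,45) and the sensor's is at (184,562).

Run:
```python
from h import *
import pickle
W,S,D=pickle.load(open("v2.pkl","rb"))
f=lambda U,V:((U+.5)/3.4-.5+295,(V+.5)/3.4-.5+35)
P=np.array([plane(W,*f(*k),.0145) for k in[(231,53),(433,132),(77,478),(262,543)]])[:,:2]
c=P.mean(0);y=P[0]+P[1]-P[2]-P[3];x=P[1]+P[3]-P[0]-P[2]
print(P,c,"yaw",np.arctan2(-y[0],y[1]),np.arctan2(x[1],x[0]),np.linalg.norm(y)/2,np.linalg.norm(x)/2)
n=[plane(W,*f(*k),.075) for k in[(390,45),(184,562)]];print("nubs",n)
# side-view heads & rail check
for z,k in((.075,(336,184)),): print(proj(D,[*c,.075]),proj(S,[*c,.075]))
yaw=.233
tgt=np.array([.594,.0618]);
from station import ctrl, eyes, hand_in
o=ctrl.get_obs();t=o["eef_rot"][2];d=tgt-o["ee_pos"][:2]
R=np.array([[np.cos(t),np.sin(t)],[np.sin(t),-np.cos(t)]]);print("tool dxy to amber",R.T@d,"rz",-(yaw+np.pi/2-t),o["ee_pos"])
```

```text
[[0.57820879 0.4074043 ]
 [0.64770546 0.39102974]
 [0.54378705 0.2635212 ]
 [0.61333664 0.24690656]] [0.59575949 0.32721545] yaw -0.23445820128628703 -0.23294638957548186 0.14805383800766228 0.07145304329024284
nubs [array([0.61369573, 0.40204852, 0.075     ]), array([0.57799052, 0.25278471, 0.075     ])]
(np.float64(333.7797323890584), np.float64(188.5084717353041)) (np.float64(261.26551303296793), np.float64(221.3588820174382))
tool dxy to amber [-0.2010054   0.02800838] rz -0.12714550727905127 [0.54491078 0.25872102 0.22750331]
```

```bash
python3 - <<'E'
from h import *
import pickle
W,S,D=pickle.load(open("v1.pkl","rb"))
print("device top corners",tri(W,(140,205),D,(198,282)),tri(W,(352,207),D,(362,274)))
E
python3 shift.py '[[-0.0402,0.0056,0,0,0,0],[-0.0402,0.0056,0,0,0,0],[-0.0402,0.0056,0,0,0,0],[-0.0402,0.0056,0,0,0,0],[-0.0402,0.0056,0,0,0,0],[0,0,0,0,0,-0.127],[0,0,0,0,0,0],[0,0,0,0,0,0]]' 0.06
python3 - <<'E'
from station import ctrl, eyes, hand_in
from h import *
o=ctrl.get_obs();t=o["eef_rot"][2];d=np.array([.594,.0618])-o["ee_pos"][:2]
R=np.array([[np.cos(t),np.sin(t)],[np.sin(t),-np.cos(t)]]);print(R.T@d,-(.233+np.pi/2-t),o["ee_pos"],o["eef_rot"])
W=eyes.camera("wrist")
for k,z in(((.594,.0618),.062),((.594,.0618),.02)): print(proj(W,[*k,z]))
cv2.imwrite("pics/w3.png",W["pixels"])
E
```

```text
device top corners (array([ 0.35813079, -0.01083203,  0.04789568]), np.float64(0.021461892619207563)) (array([0.61624849, 0.01308489, 0.0468585 ]), np.float64(0.011095335097106628))
time_s: 3.75
ee_pos: [0.5938, 0.063, 0.2276]
eef_rot: [3.142, -0.0, 1.802]
force: [0.5, 0.3, -0.2]
grip_width: 0.0598
grip_force: 0.0
[-1.17225231e-03 -5.88849953e-05] -0.0022387849361813483 [0.59378921 0.06295465 0.22756569] [ 3.14150806e+00 -5.24351126e-05  1.80155754e+00]
(np.float64(317.61740318856795), np.float64(188.05118107947897))
(np.float64(317.6389601242042), np.float64(180.0160644919453))
```

View pics/w3.png

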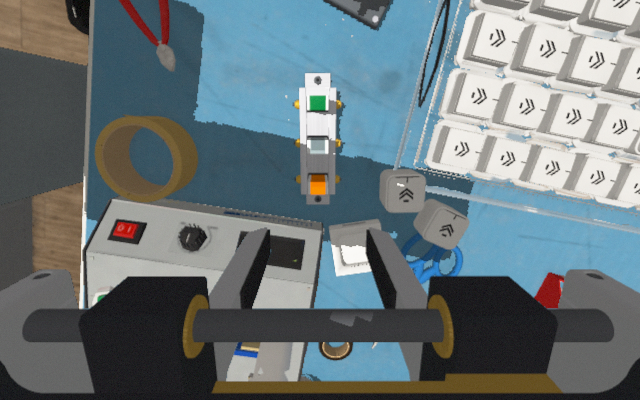

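In w3, amber is centred between the fingers at (318,184), matching the projected (317.6,188). The cap is clear to the right, so I'll descend.

```bash
python3 shift.py '[[-0.0012,0,0.03,0,0,-0.002],[0,0,0.03,0,0,0],[0,0,0.03,0,0,0],[0,0,0.03,0,0,0],[0,0,0.02,0,0,0],[0,0,0.015,0,0,0],[0,0,0.0115,0,0,0],[0,0,0.01,0,0,0],[0,0,0,0,0,0],[0,0,0,0,0,0]]' 0.045
python3 - <<'E'
from station import ctrl, eyes, hand_in
import cv2
W=eyes.camera("wrist");D=eyes.camera("side")
b=cv2.resize(D["pixels"][195:295,270:400],None,fx=3,fy=3,interpolation=cv2.INTER_CUBIC)
a=W["pixels"][100:400,140:500]
import numpy as np
cv2.imwrite("pics/w4.png",np.hstack([a,b]))
E
```

```text
time_s: 4.8
ee_pos: [0.5945, 0.0624, 0.0515]
eef_rot: [3.141, 0.0, 1.808]
force: [-0.1, 0.7, 0.2]
grip_width: 0.0451
grip_force: 0.0
```

View pics/w4.png

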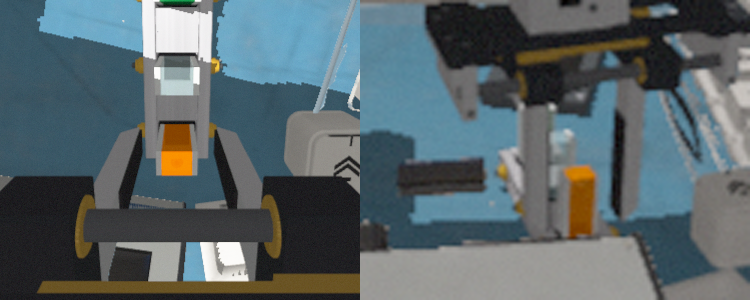

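w4 shows the fingers straddling the amber cell symmetrically, with nothing touching. I'll close at 25 N.

```bash
python3 shift.py '[[0,0,0,0,0,0],[0,0,0,0,0,0],[0,0,0,0,0,0],[0,0,0,0,0,0],[0,0,0,0,0,0],[0,0,0,0,0,0],[0,0,0,0,0,0],[0,0,0,0,0,0]]' 0.015 25
```

```text
time_s: 5.7
ee_pos: [0.5942, 0.0623, 0.0511]
eef_rot: [3.141, 0.0, 1.808]
force: [-1.6, -0.6, 3.6]
grip_width: 0.0216
grip_force: 25.0
```

```bash
python3 shift.py '[[0,0,-0.002,0,0,0],[0,0,-0.002,0,0,0],[0,0,-0.002,0,0,0],[0,0,-0.003,0,0,0],[0,0,-0.005,0,0,0],[0,0,-0.008,0,0,0],[0,0,-0.01,0,0,0],[0,0,-0.01,0,0,0],[0,0,0,0,0,0],[0,0,0,0,0,0]]'; python3 shift.py '[[0,0,-0.015,0,0,0],[0,0,-0.02,0,0,0],[0,0,-0.02,0,0,0],[0,0,-0.02,0,0,0],[0,0,-0.02,0,0,0],[0,0,-0.015,0,0,0],[0,0,0,0,0,0],[0,0,0,0,0,0]]'
python3 - <<'E'
from station import ctrl, eyes, hand_in
from h import *
import pickle
W=eyes.camera("wrist");S=eyes.camera("scene");D=eyes.camera("side");pickle.dump((W,S,D),open("v3.pkl","wb"))
for c,n in((S,"S"),(D,"D")):
    h=cv2.cvtColor(c["pixels"],cv2.COLOR_BGR2HSV);m=cv2.inRange(h,(8,170,90),(20,255,255))
    u,v=map(int,proj(c,ctrl.get_obs()["ee_pos"]-[0,0,.01]));q=np.zeros_like(m);q[v-35:v+35,u-35:u+35]=1
    k,_,st,ce=cv2.connectedComponentsWithStats(m*q);print(n,(u,v),[(st[i].tolist(),ce[i].round(1).tolist()) for i in range(1,k) if st[i,4]>8])
o=ctrl.get_obs();t=o["eef_rot"][2];d=np.array([.5958,.3273])-o["ee_pos"][:2]
R=np.array([[np.cos(t),np.sin(t)],[np.sin(t),-np.cos(t)]]);print("dxy",R.T@d,"rz",-(-.2337+np.pi/2-t),o["ee_pos"],o["eef_rot"])
E
```

```text
time_s: 6.7
ee_pos: [0.5942, 0.0623, 0.0932]
eef_rot: [3.141, 0.0, 1.808]
force: [0.2, -0.2, -0.9]
grip_width: 0.022
grip_force: 25.0
time_s: 7.5
ee_pos: [0.594, 0.0623, 0.2028]
eef_rot: [-3.141, -0.0, 1.808]
force: [0.5, 0.9, -1.0]
grip_width: 0.0218
grip_force: 25.0
S (340, 136) []
D (345, 185) [([341, 173, 10, 26, 209], [346.2, 185.6])]
dxy [0.25710675 0.06416514] rz 0.4707779736987254 [0.59381461 0.06231489 0.20194224] [-3.13992510e+00 -2.93843676e-04  1.80787430e+00]
```

The cell is held without slip: the side view glass centroid (346,185.6) matches the expected (345,185). Next I'll carry it over the gauge at height, then square it up.

```bash
python3 shift.py '[[0.02,0.005,0,0,0,0],[0.035,0.0087,0,0,0,0],[0.035,0.0087,0,0,0,0],[0.035,0.0087,0,0,0,0],[0.035,0.0087,0,0,0,0],[0.035,0.0087,0,0,0,0],[0.035,0.0087,0,0,0,0],[0.0271,0.007,0,0,0,0]]'; python3 shift.py '[[0,0,0,0,0,0.1],[0,0,0,0,0,0.1],[0,0,0,0,0,0.1],[0,0,0,0,0,0.1],[0,0,0,0,0,0.071],[0,0,0,0,0,0],[0,0,0,0,0,0]]'
cat > g.py <<'E'
from station import ctrl, eyes, hand_in
from h import *
o=ctrl.get_obs();t=o["eef_rot"][2];d=np.array([.5958,.3273])-o["ee_pos"][:2]
R=np.array([[np.cos(t),np.sin(t)],[np.sin(t),-np.cos(t)]]);print("dxy",R.T@d,"rz",-(-.2337+np.pi/2-t),"down",o["ee_pos"][2]-.085,o["ee_pos"],o["eef_rot"],o["grip_force"])
E
python3 g.py
```

```text
time_s: 8.45
ee_pos: [0.5956, 0.3293, 0.2019]
eef_rot: [-3.14, 0.0, 1.809]
force: [0.2, 0.7, -0.7]
grip_width: 0.022
grip_force: 25.0
time_s: 9.15
ee_pos: [0.5961, 0.3272, 0.2023]
eef_rot: [-3.141, 0.001, 1.339]
force: [-0.3, 0.3, 0.0]
grip_width: 0.0219
grip_force: 25.0
dxy [-1.76045343e-05 -3.21746247e-04] rz 0.00187228326262745 down 0.11733231821304536 [0.59611718 0.32724321 0.20233232] [-3.14086030e+00  5.24354712e-04  1.33896861e+00] 25.000035166740417
```

```bash
python3 - <<'E'
from h import *
import pickle
W,S,D=pickle.load(open("v1.pkl","rb"))
print("pred lamp",proj(D,[.5958+.036*.2316,.3273+.036*.9728,.075]))
g=cv2.cvtColor(D["pixels"],cv2.COLOR_BGR2GRAY);m=np.zeros_like(g);m[175:192,325:348]=cv2.inRange(g,200,255)[175:192,325:348]
print(cv2.connectedComponentsWithStats(m)[2:])
# base z error check with amber cell: v3 cell centre seen vs predicted
W,S,D=pickle.load(open("v3.pkl","rb"));print(proj(D,[.594,.0618,.2019-.0101]))
E
python3 shift.py '[[0,0,0.01,0,0,0.002],[0,0,0.015,0,0,0],[0,0,0.015,0,0,0],[0,0,0.015,0,0,0],[0,0,0.01,0,0,0],[0,0,0,0,0,0],[0,0,0,0,0,0]]'
python3 - <<'E'
from station import ctrl, eyes, hand_in
from h import *
W=eyes.camera("wrist");S=eyes.camera("scene");D=eyes.camera("side")
a=cv2.resize(S["pixels"][165:285,200:330],None,fx=3,fy=3,interpolation=cv2.INTER_CUBIC)
b=cv2.resize(D["pixels"][110:230,270:400],None,fx=3,fy=3,interpolation=cv2.INTER_CUBIC)
w=cv2.resize(W["pixels"][20:320,100:540],(345,235))
o=np.zeros((600,800,3),np.uint8);o[:360,:390]=a;o[:360,395:785]=b;o[362:597,:345]=w
cv2.imwrite("pics/g1.png",o)
E
python3 g.py
```

```text
pred lamp (np.float64(336.10620924268886), np.float64(183.0283759758196))
(array([[     0,      0,    640,    400, 255968],
       [   333,    181,      6,      6,     32]], dtype=int32), array([[319.49799975, 199.50200025],
       [335.5       , 183.5       ]]))
(np.float64(345.87924966365335), np.float64(185.40895088794315))
time_s: 9.85
ee_pos: [0.5963, 0.3274, 0.1381]
eef_rot: [3.141, -0.0, 1.335]
force: [0.3, -0.0, -0.6]
grip_width: 0.0215
grip_force: 25.0
dxy [-0.00031313 -0.0006514 ] rz -0.002223801216282295 down 0.053784457980542225 [0.59650654 0.32745219 0.13878446] [ 3.14058341e+00 -8.46158528e-04  1.33487253e+00] 24.999769628047943
```

View pics/g1.png

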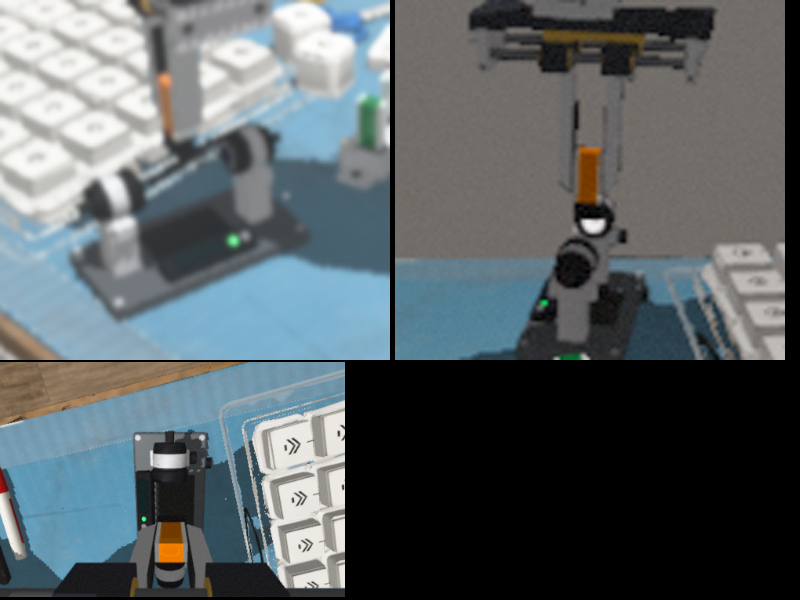

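The composite shows amber square above the gap and in line with both heads: wrist column ~171 for the cell and both heads. The lamp's pixel prediction agrees within 0.6 px. I'll do the final descent now.

```bash
python3 shift.py '[[0,-0.0004,0.008,0,0,0],[0,0,0.008,0,0,0],[0,0,0.008,0,0,0],[0,0,0.008,0,0,0],[0,0,0.008,0,0,0],[0,0,0.008,0,0,0],[0,0,0.0055,0,0,0],[0,0,0,0,0,0],[0,0,0,0,0,0],[0,0,0,0,0,0]]'; python3 g.py
python3 - <<'E'
from station import ctrl, eyes, hand_in
from h import *
D=eyes.camera("side")
h=cv2.cvtColor(D["pixels"],cv2.COLOR_BGR2HSV);m=cv2.inRange(h,(8,150,90),(20,255,255))
q=np.zeros_like(m);q[140:230,300:365]=1
print(cv2.connectedComponentsWithStats(m*q)[2:],proj(D,[.5958,.3273,.075]),[proj(D,[.5958,.3273,z]) for z in(.054,.096)])
o=ctrl.get_obs();print(o["force"],o["grip_width"],o["joint_vel"].max())
E
```

```text
time_s: 11.0
ee_pos: [0.596, 0.3275, 0.0849]
eef_rot: [3.141, -0.0, 1.335]
force: [-0.3, -0.4, -0.9]
grip_width: 0.0219
grip_force: 25.0
dxy [-0.00024644 -0.00015644] rz -0.0022318939910073166 down -8.564965945852265e-05 [0.59600971 0.32750305 0.08491435] [ 3.14101809e+00 -4.26659065e-04  1.33486443e+00] 24.999689161777496
(array([[     0,      0,    640,    400, 255912],
       [   319,    145,      2,      2,      2],
       [   324,    145,      1,      2,      2],
       [   329,    145,      8,      2,     11],
       [   322,    146,      1,      1,      1],
       [   326,    146,      1,      1,      1],
       [   339,    146,      1,      1,      1],
       [   341,    146,      1,      1,      1],
       [   343,    146,      1,      1,      1],
       [   345,    146,      2,      2,      3],
       [   348,    146,      1,      1,      1],
       [   350,    146,      1,      1,      1],
       [   331,    180,      7,     11,     63]], dtype=int32), array([[319.49507252, 199.50894839],
       [319.5       , 145.5       ],
       [324.        , 145.5       ],
       [332.72727273, 145.54545455],
       [322.        , 146.        ],
       [326.        , 146.        ],
       [339.        , 146.        ],
       [341.        , 146.        ],
       [343.        , 146.        ],
       [345.66666667, 146.33333333],
       [348.        , 146.        ],
       [350.        , 146.        ],
       [333.71428571, 184.47619048]])) (np.float64(333.79395089849146), np.float64(188.49474307065023)) [(np.float64(333.605050450627), np.float64(196.46312815677373)), (np.float64(333.9863847509176), np.float64(180.37730842677888))]
[-0.60504005  0.92147087 -0.54150125] 0.02220324555256115 0.0014655282175627619
```

The cell's top edge (row 180) and column (333.7) both match the prediction, and there's no contact force, so I'll hand in.

```bash
python3 -c "
from station import ctrl, eyes, hand_in
print(hand_in())"
```

```text
the job is handed in; nothing more can be done
None
```

I pulled the amber cell from its clips and handed the job in with it held upright at 25 N in the gauge gap; by my measurements it is within 1 mm of the light path and square to it, though the hand-in returned no verdict.

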